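# Clear the jar and post the book through the return flap

## Robot

A 6-joint arm with a two-finger parallel gripper is mounted at the origin on the work surface. World frame = base frame: x ahead of the robot, y to its left, z up, the work surface at z = 0. Lengths are in m, angles in rad, forces in N, time in s.
With the tool pointing down it reaches from about 0.35 to 0.8 m from the base axis. Payload 7.3 kg.
Tool frame: the origin (TCP) lies at the very end of the fingers, on their centre line; the grasp point (between the pads) lies 19 mm behind it; z points along the fingers, y is the direction in which the jaws open and shut (so a half turn about z gives the same grasp; the last joint's range is limited). The gripper opens to 85 mm and grips with 20 to 120 N. Pads are 22 mm wide; open, the fingers measure 114 mm over their backs; the gripper's body (76 mm by 85 mm) begins 54 mm behind the grasp point. The pads swing forward as they close: fully open they stand 13 mm farther back than shut.
Start: joints at [-1.46, 0.342, 1.524, -0, 1.275, -0.146], TCP at [0.133, -0.508, 0.231] pointing down, gripper open.
Joint ranges: [-2.53, 2.53], [-0.77, 2.02], [0.04, 2.7], [-1, 4.14], [0.28, 2.66], [-3.11, 3.11]. Speed limits (rad/s): [2.57, 2.57, 3.14, 3.14, 3.14, 3.14].

## Interface

Orientations are given as a unit quaternion [x, y, z, w].
In Python, from plant import * gives the robot as it stands.
- The arm moves only by the shell command python3 -m jog 'ROWS' [FORCE]. ROWS is JSON, a list of rows, each a list of 7 numbers: the turn, a rotation vector about the world's x, y, z in rad, then the shift along the world's x, y, z in m, then the closure, from 0 (fully open) to 1 (shut). A call has 1 to 20 rows; each row is the pose to reach, as a shift and turn from the pose commanded when the call began; what a row does not reach only later rows make up. A row lasts 1/12 s, in which the tool goes at most 41.7 mm and 7.16 degrees, less where a joint would pass 70% of its speed; a pose out of reach is approached as far as the arm can. A call with a gripper value outside its range is refused whole. The fingers move at their own pace and stop on an object; FORCE is the grip in N (left out, the last holds). Time passes only in rows, so rows that repeat a pose let the fingers close. It gives the time, the measured TCP pose, the force and the opening at its end, in the units of the state.
- get_state(): the state, without advancing time (a new reading comes with each control period).
- camera(name): name is "side" or "top" or "wrist"; returns a dict with "frame" (384x512x3 uint8, red, green, blue), "K" (3x3 intrinsics, pixels), "k1" (the pictures are not rectified: a ray, as slopes to the right and down, at radius r is drawn at 1 + k1 r^2 times it, then the intrinsics apply), "R" (3x3) and "t" (3): a world point X has camera coordinates R X + t. Camera axes: x right, y down, z forward; pixel columns grow to the right and rows downward; lengths in m; the calibration is good to about 2 mm. A picture is of the moment at which its call begins. There is no depth.
- finish_job(): hands the job in, once; it reports no verdict.
The state is a dict: "time": time; "qpos": joint angles; "joint_vel": joint speeds; "tau": joint torques, N m; "eef_pos": TCP position; "orientation": TCP orientation; "force": force on the tool from outside, world axes, zero at the start; "ft_torque": the same for the moment, N m; "opening": finger opening in m.
Only numpy, scipy, OpenCV 4.12 (cv2) and the standard library are available. Lean on these libraries where they do the work, as an engineer would, in place of code of your own. Each camera call takes 0.05 s, during which the arm holds its last target. There are 200 camera calls.

## Task

A jar of jam with a yellow lid has been left standing in front of the spring flap of the book-return trolley: stand it upright in the free place of the wooden jar tray, beside the two jars there. Then slide the red book along the table, short end first, and push it right through the flap until all of it has dropped onto the platform inside, and draw back so that the flap swings fully shut. Do not knock the jar over, and leave everything else on the table where it is.

Things in the scene. Friction and masses are not known exactly. Their poses are not given: they have to be found in the camera images.
- book_mid (a point): Centre of the red book (half-way up), which lies flat on the table: 190 mm long (its x axis), 130 mm wide (its y axis), 26 mm thick, about 0.38 kg, too wide to be grasped. Either end may go first; at the start its +x end points roughly to the flap. It slides on the table with a friction coefficient of about 0.6; its weight is evenly spread.
- jar_mid (a point): Centre (half-way up) of the stray jam jar with the yellow lid: upright cylinder 62 mm across and 100 mm tall, full, about 0.38 kg; the lid (60 mm across) is the top 20 mm. Its z axis points up. It stands on the table in front of the flap.
- slot (a point): Middle of the return slot's sill, level with the table top, in the slot's plane at the table's right edge. x along the slot, y out of the slot over the table (square to the flap), z up: the book goes in along -y. Slot 184 mm wide, 78 mm high. Two flared guide plates, 28 mm high, run from the slot's sides (x = +-92 mm) to x = +-115 mm at y = +49 mm. Table and sill are flush, to y = +3 mm.
- platform (a point): Middle of the fixed platform inside the trolley, 40 mm below the sill, 320 mm wide (x), from y = +3 to -320 mm of the slot's point. Pushed over the sill, the book tips about its inner edge, its back end rising up to 35 mm, and drops flat here only when its back end has passed that edge, 3 mm short of the slot's plane; only then can the flap shut.
- lintel (a point): Middle of the lintel over the slot (83 to 93 mm above the sill, as wide as the trolley, 340 mm). From its top a clear hood slopes up and back at 45 degrees to a roof 168 mm above the table, so a gripper tilted with its fingers pointing into the slot can follow the book in under the lintel.
- flap (a joint): Angle of the steel flap in the slot (rad): 0 shut (it cannot swing outwards), grows up to 1.45 as it is pushed inwards. It is hinged along its upper edge, 78 mm above the sill and 7 mm behind the slot's point; it is 174 mm wide and its lower edge hangs 5 mm above the sill. It is polished and slides easily over a cover. A spring shuts it: about 0.6 N at the lower edge starts it, 2 N holds it at 1 rad.
- tray_free (a point): Middle of the free place on the floor of the wooden jar tray, 8 mm above the table. The tray is fixed, 286 mm long (this point's x axis) by 112 mm, inside 270 by 96 mm, walls 8 mm thick and 30 mm high; its middle is 88 mm along +x from here and two other jars stand in it, about 90 mm and 180 mm along +x. A jar standing anywhere in the free third is well placed.
- jar_red: A jam jar of the same shape as the stray one (62 mm across, 100 mm tall), red lid, in the middle or at the far end of the tray; origin under its centre. Not to be moved.
- jar_green: A jam jar of the same shape as the stray one (62 mm across, 100 mm tall), green lid, in the middle or at the far end of the tray; origin under its centre. Not to be moved.
- jar_blue: A jam jar of the same shape as the stray one (62 mm across, 100 mm tall), blue lid, on the table beside the way to the slot, on its far side from the robot; origin under its centre. Not to be moved.
- jar_white: A jam jar of the same shape as the stray one (62 mm across, 100 mm tall), white lid, on the table beside the red book, on its far side from the robot; origin under its centre. Not to be moved.
- cash_tin: Green steel cash tin, 102 mm (its x) by 132 mm (its y), 66 mm tall and 81 mm over its handle, on the table beside the way to the slot, on the robot's side; origin under its centre. Not to be moved.
- blue_book: Blue book lying flat, 150 mm (x) by 100 mm (y), 30 mm thick, behind the jar tray; origin under its centre. Not to be moved.
- mug: White mug, 80 mm across (plus handle), 95 mm tall, on the robot's side of the red book; origin under its centre. Not to be moved.
There are look-alikes about, which are no part of the job. What is meant by the part that bears jar_mid is not purple, and is the larger of those in its own colour.

How it is judged:
On the way, in this order (a step that is already met when the one before it is completed fails the run):
1. the yellow-lidded jar stands upright in the tray's free place (horizontal distance between jar_mid and tray_free below 0.036 m and angle between jar_mid's own z axis and vertical below 0.12 rad and height (world z) of jar_mid below 0.064 m), for 0.3 s.
2. the red book holds the flap open, its front end well inside (value of joint flap above 0.35 rad and y of book_mid in the frame of slot below 0.05 m), for 0.1 s.
At the end, for the whole second after the job is handed in: Yellow-lidded jar upright (within 0.12 rad) on the tray floor, within 36 mm of the free place's middle; red book flat (within 0.12 rad) on the platform, its centre at least 85 mm behind the flap's plane and below the sill; flap shut (under 0.06 rad) (all of step 1 and y of book_mid in the frame of slot below -0.085 m and z of book_mid in the frame of slot below -0.018 m and angle between book_mid's own z axis and vertical below 0.12 rad and value of joint flap below 0.06 rad); the robot touches nothing.
It fails at once if the yellow-lidded jar is knocked over (angle between jar_mid's own z axis and vertical above 0.7 rad).
It fails at once if a jar in the tray is moved by more than 20 mm (distance of any of jar_red, jar_green from where it was at the start of the episode above 0.02 m).
It fails at once if the blue-lidded or white-lidded jar is moved by more than 20 mm (distance of any of jar_blue, jar_white from where it was at the start of the episode above 0.02 m).
It fails at once if the cash tin, the blue book or the mug is moved by more than 20 mm (distance of any of cash_tin, blue_book, mug from where it was at the start of the episode above 0.02 m).
It also fails if it takes over 67 s, if anything falls off the work surface, if the arm or the gripper's body presses on something with over 40 N, if the wrist force passes 120 N, or if a joint passes its speed limit or range.

## Working session

There is one attempt and no reset: what is moved stays moved. The work goes in short steps, Python scripts to look and compute and a shell command to move; the robot and the scene stay as the last step left them, time stands still between calls to the robot, and variables do not carry over. Pictures are saved under pics/ and viewed, about 8 in all and at most 12, crops included, and the job is handed in when it is done.

```bash
mkdir -p pics
cat > h.py <<'E'
import numpy as np, cv2
from plant import *
def ray(c,uv):
    # undistort: drawn = s*(1+k1 r^2)
    d=np.array([(uv[0]-c["K"][0][2])/c["K"][0][0],(uv[1]-c["K"][1][2])/c["K"][1][1]])
    s=d.copy()
    for _ in range(20): s=d/(1+c["k1"]*(s@s))
    R=np.array(c["R"]);return -R.T@np.array(c["t"]), R.T@np.array([s[0],s[1],1])
def onz(c,uv,z):
    o,d=ray(c,uv); return (o+d*(z-o[2])/d[2]).round(4)
def proj(c,X):
    p=np.array(c["R"])@np.array(X)+np.array(c["t"]); s=p[:2]/p[2]; s=s*(1+c["k1"]*(s@s))
    return (s*[c["K"][0][0],c["K"][1][1]]+[c["K"][0][2],c["K"][1][2]]).round(1)
def snap(name,fn,crop=None,sc=1.5):
    c=camera(name); f=c["frame"][:,:,::-1]
    np.savez("pics/"+fn+".npz",**{k:np.array(v) for k,v in c.items()})
    if crop: f=f[crop[1]:crop[3],crop[0]:crop[2]]
    cv2.imwrite("pics/"+fn+".png",cv2.resize(f,None,fx=sc,fy=sc,interpolation=cv2.INTER_CUBIC)); return c
def load(fn):
    z=np.load("pics/"+fn+".npz"); return {k:z[k] for k in z.files}
E
python3 - <<'E'
from h import *
for n in("top","side"):
    c=snap(n,n+"0"); print(n,-np.array(c["R"]).T@np.array(c["t"]),c["K"][0][0],c["k1"])
E
```

```text
top [ 0.36094111 -0.06135451  1.19044291] 372.4361807143018 -0.07319837399103372
side [0.5206181  0.95163466 1.05183875] 442.908232946779 -0.061017742562605115
```

View pics/top0.png

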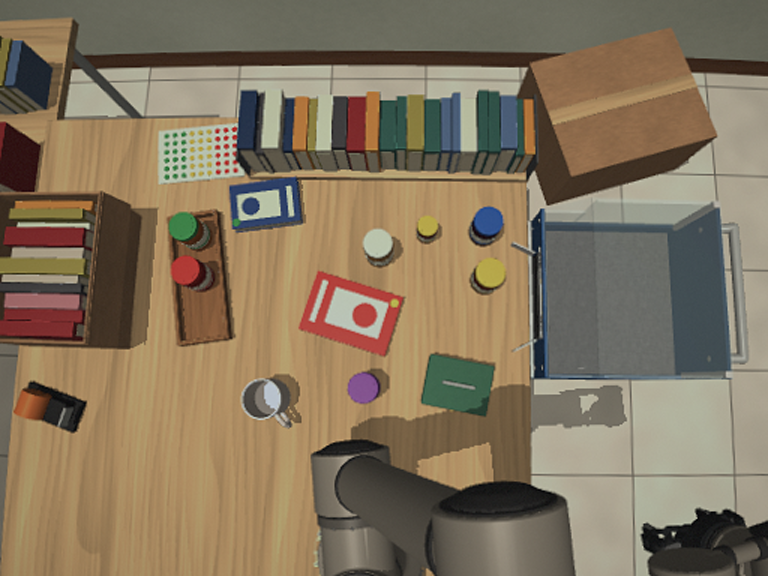

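View pics/side0.png

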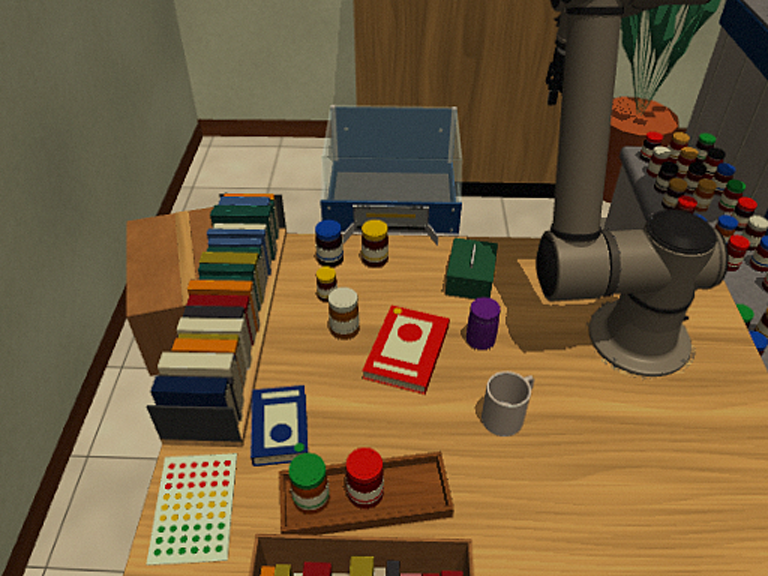

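Top view (×1.5 px): there are two yellow-lidded jars, the large one at (490,273) in front of the flap and a small one at (427,228). There is also a purple jar at (363,387). The larger yellow jar fits, being not purple and the bigger of its colour. The tray is at (200,277), with its free place at the lower end, about (203,320). The book is at (352,313) and the flap at about x=540, y=296.

Run:
```python
from h import *
T=load("top0");S=load("side0")
def lids(c,lo,hi,z,nm,amin=60):
    hsv=cv2.cvtColor(c["frame"],cv2.COLOR_RGB2HSV); m=cv2.inRange(hsv,lo,hi)
    n,l,st,ce=cv2.connectedComponentsWithStats(m)
    for i in range(1,n):
        if st[i,4]>amin: print(nm,st[i].tolist(),ce[i].round(1),onz(c,ce[i],z))
lids(T,(22,120,120),(32,255,255),.1,"yellow")
lids(T,(55,120,60),(75,255,255),.1,"green")
lids(T,(108,150,80),(122,255,255),.1,"blue")
lids(T,(135,80,60),(150,255,255),.1,"purple")
f=T["frame"]; hsv=cv2.cvtColor(f,cv2.COLOR_RGB2HSV)
m=cv2.inRange(hsv,(0,150,120),(8,255,255))|cv2.inRange(hsv,(172,150,120),(180,255,255))
n,l,st,ce=cv2.connectedComponentsWithStats(m)
for i in range(1,n):
    if st[i,4]>100:
        cs,_=cv2.findContours((l==i).astype(np.uint8),0,2); p=max(cs,key=len)[:,0].astype(float)
        w=np.array([onz(T,q,.026)[:2] for q in p]).astype(np.float32)*1000
        r=cv2.minAreaRect(w); print("red",ce[i].round(1),onz(T,ce[i],.1),r,cv2.boxPoints(r).round(0).tolist())
# brown tray
m=cv2.inRange(hsv,(5,90,40),(16,255,140)); m[:,:105]=0;m[:,165:]=0;m[:130]=0;m[240:]=0
m=cv2.morphologyEx(m,cv2.MORPH_OPEN,np.ones((3,3)))
n,l,st,ce=cv2.connectedComponentsWithStats(m);i=1+st[1:,4].argmax()
p=np.argwhere(l==i)[:,::-1]; w=np.array([onz(T,q,.03)[:2] for q in p]).astype(np.float32)*1000
print("tray",st[i],cv2.minAreaRect(w),cv2.boxPoints(cv2.minAreaRect(w)).round(0).tolist())
a=cv2.resize(f[120:270,270:370,::-1],None,fx=4,fy=4,interpolation=2)
b=cv2.resize(S["frame"][125:215,190:340,::-1],None,fx=2.6,fy=2.6,interpolation=2)
o=np.zeros((600,800,3),np.uint8);o[:600,:400]=a;o[:b.shape[0],405:405+b.shape[1]]=b
cv2.imwrite("pics/crop1.png",o)
```

```text
yellow [0, 26, 7, 31, 98] [ 1.9 38.1] [1.0576 0.8614 0.1   ]
yellow [272, 63, 11, 36, 355] [276.5  81. ] [ 0.8913 -0.079   0.1   ]
yellow [205, 66, 7, 34, 169] [207.9  82.7] [0.8839 0.1369 0.1   ]
yellow [6, 139, 49, 6, 280] [ 30.7 141.6] [0.6878 0.6976 0.1   ]
yellow [278, 144, 14, 13, 148] [284.6 150. ] [ 0.668  -0.1061  0.1   ]
yellow [0, 172, 56, 11, 515] [ 27.3 177. ] [0.5731 0.6944 0.1   ]
yellow [317, 172, 20, 20, 315] [326.7 181.3] [ 0.5738 -0.2324  0.1   ]
green [113, 142, 18, 18, 260] [121.5 150.5] [0.6602 0.3951 0.1   ]
blue [316, 138, 19, 19, 282] [325.1 147. ] [ 0.6793 -0.2285  0.1   ]
purple [232, 248, 20, 21, 323] [241.8 258.1] [0.3432 0.0142 0.1   ]
red [237.2  82.7] [0.8842 0.0441 0.1   ] ((922.6022338867188, 50.625064849853516), (122.75865173339844, 37.22213363647461), 1.6846843957901) [[861.0, 67.0], [862.0, 30.0], [985.0, 34.0], [983.0, 71.0]]
red [ 40.3 158. ] [0.6343 0.658  0.1   ] ((656.1765747070312, 727.0672607421875), (34.430171966552734, 141.67697143554688), 0.4351760149002075) [[638.0, 798.0], [640.0, 656.0], [674.0, 656.0], [673.0, 798.0]]
red [122.9 179.
[... 308 characters left out ...]
46094), 73.30076599121094) [[408.0, -23.0], [532.0, -60.0], [586.0, 122.0], [463.0, 159.0]]
red [242.6 209.6] [0.4845 0.0157 0.1   ] ((493.3333435058594, 21.232614517211914), (44.93473815917969, 44.561744689941406), 46.21889114379883) [[462.0, 20.0], [494.0, -10.0], [525.0, 22.0], [493.0, 53.0]]
red [ 26.7 214.6] [0.4551 0.6819 0.1   ] ((462.7225646972656, 734.7120361328125), (188.3583526611328, 56.002750396728516), 89.71525573730469) [[434.0, 641.0], [490.0, 640.0], [491.0, 829.0], [435.0, 829.0]]
tray [ 112  140   43   91 2136] ((568.378662109375, 378.80706787109375), (287.7832946777344, 121.52218627929688), 9.57127857208252) [[416.0, 415.0], [437.0, 295.0], [720.0, 343.0], [700.0, 463.0]]
```

View pics/crop1.png

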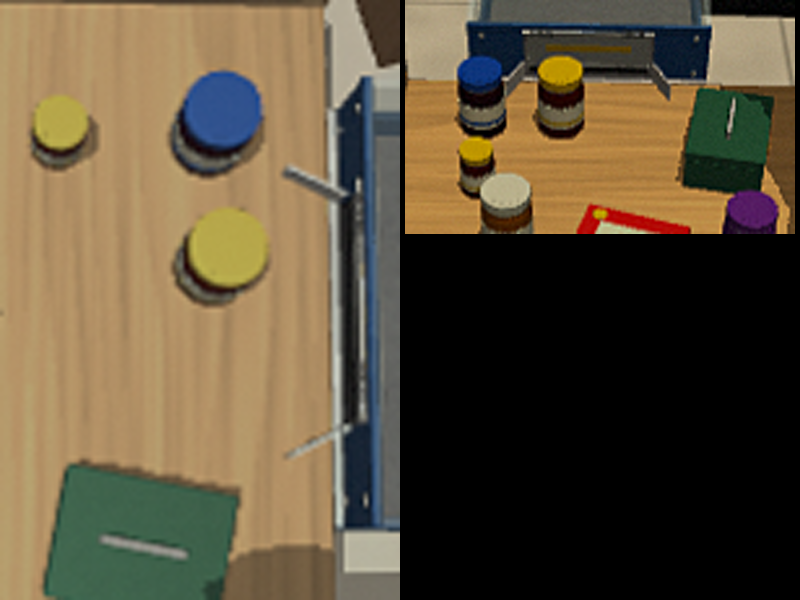

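The crop confirms the large yellow-lidded jar at px (327,181), standing in front of the slot. The small one at (285,150) is the decoy. The guide plates and the flap are visible.

Run:
```python
from h import *
from scipy.spatial.transform import Rotation as R
T=load("top0");S=load("side0")
g=lambda x,y:(270+x/4-.375,120+y/4-.375)
for n,p,z in[("tipA",(287,170),.028),("tipB",(287,456),.028),("inA",(348,197),.028),("inB",(352,425),.028),("linA",(371,80),.093),("linB",(379,522),.093),("tin",(68,463),.066),("tin",(240,492),.066),("tin",(45,592),.066)]: print(n,onz(T,g(*p),z))
s=lambda x,y:(190+(x-405)/2.6-.3,125+y/2.6-.3)
for n,p,z in[("tipA",(505,93),.028),("tipB",(670,95),.028),("inA",(524,62),.028),("inB",(652,65),.028),("yel",(560,70),.1),("blue",(481,67),.1)]: print("S",n,onz(S,s(*p),z))
st=get_state(); print(st["time"],st["eef_pos"],st["orientation"],R.from_quat(st["orientation"]).as_matrix().round(3),st["opening"])
```

```text
tipA [ 0.6512 -0.2912  0.028 ]
tipB [ 0.4232 -0.2884  0.028 ]
inA [ 0.63   -0.3397  0.028 ]
inB [ 0.4482 -0.3394  0.028 ]
linA [ 0.7069 -0.3439  0.093 ]
linB [ 0.3728 -0.3426  0.093 ]
tin [ 0.413  -0.1165  0.066 ]
tin [ 0.3937 -0.2455  0.066 ]
tin [ 0.3172 -0.1005  0.066 ]
S tipA [ 0.6512 -0.2661  0.028 ]
S tipB [ 0.4236 -0.268   0.028 ]
S inA [ 0.6291 -0.3352  0.028 ]
S inB [ 0.447  -0.3334  0.028 ]
S yel [ 0.5732 -0.2292  0.1   ]
S blue [ 0.6775 -0.2327  0.1   ]
0.1 [ 0.13332206 -0.50744182  0.23070037] [ 9.91768236e-01  1.28044200e-01  7.74549701e-06 -6.69896784e-04] [[ 0.967  0.254 -0.   ]
 [ 0.254 -0.967  0.001]
 [ 0.    -0.001 -1.   ]] 0.08509089619547633
```

```bash
python3 -m jog '[[0,0,-0.1,0.441,0.275,0,0],[0,0,-0.1,0.441,0.275,0,0],[0,0,-0.1,0.441,0.275,0,0],[0,0,-0.1,0.441,0.275,0,0],[0,0,-0.1,0.441,0.275,0,0],[0,0,-0.1,0.441,0.275,0,0],[0,0,-0.1,0.441,0.275,0,0],[0,0,-0.1,0.441,0.275,0,0],[0,0,-0.1,0.441,0.275,0,0],[0,0,-0.1,0.441,0.275,0,0],[0,0,-0.1,0.441,0.275,0,0],[0,0,-0.1,0.441,0.275,0,0],[0,0,-0.1,0.441,0.275,0,0],[0,0,-0.1,0.441,0.275,0,0],[0,0,-0.1,0.441,0.275,0,0],[0,0,-0.1,0.441,0.275,-0.04,0],[0,0,-0.1,0.441,0.275,-0.08,0],[0,0,-0.1,0.441,0.275,-0.1,0],[0,0,-0.1,0.441,0.275,-0.1,0]]'
python3 - <<'E'
from h import *
snap("wrist","w1",sc=1.2)
E
```

```text
time: 1.68
eef_pos: [0.5702, -0.2325, 0.126]
orientation: [0.997, 0.077, -0.005, -0.003]
force: [-0.6, 1.1, -0.3]
opening: 0.0856
```

View pics/w1.png

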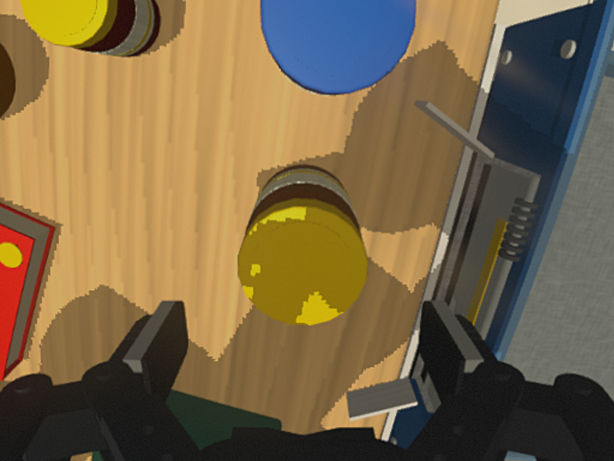

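The wrist view shows the yellow lid at about (302,260), centred between the fingers at about 160 and 445. Next I descend and grip.

```bash
python3 -m jog '[[0,0,0,0,0,-0.03,0],[0,0,0,0,0,-0.06,0],[0,0,0,0,0,-0.085,0],[0,0,0,0,0,-0.085,0],[0,0,0,0,0,-0.085,0],[0,0,0,0,0,-0.085,0.6],[0,0,0,0,0,-0.085,0.6],[0,0,0,0,0,-0.085,0.6],[0,0,0,0,0,-0.085,0.6],[0,0,0,0,0,-0.085,0.6],[0,0,0,0,0,-0.085,0.6],[0,0,0,0,0,-0.085,0.6],[0,0,0,0,0,-0.085,0.6],[0,0,0,0,0,-0.07,0.6],[0,0,0,0,0,-0.05,0.6],[0,0,0,0,0,-0.05,0.6]]' 45
```

```text
time: 3.07
eef_pos: [0.5767, -0.234, 0.0861]
orientation: [0.997, 0.078, 0.003, 0.002]
force: [1.4, -1.0, -2.9]
opening: 0.0608
```

```bash
python3 -m jog '[[0,0,0,0,0,0.03,0.6],[0,0,0,0,0,0.06,0.6],[0,0,0,0,0.01,0.09,0.6],[0,0,0,-0.004,0.03,0.09,0.6],[0,0,0,-0.01,0.06,0.09,0.6],[0,0,0,-0.015,0.1,0.09,0.6],[0,0,0,-0.022,0.14,0.09,0.6],[0,0,0,-0.028,0.18,0.09,0.6],[0,0,0,-0.034,0.22,0.09,0.6],[0,0,0,-0.04,0.26,0.09,0.6],[0,0,0,-0.046,0.3,0.09,0.6],[0,0,0,-0.053,0.34,0.09,0.6],[0,0,0,-0.06,0.38,0.09,0.6],[0,0,0,-0.067,0.42,0.09,0.6],[0,0,0,-0.074,0.46,0.09,0.6],[0,0,0,-0.08,0.5,0.09,0.6],[0,0,0,-0.086,0.54,0.09,0.6],[0,0,0,-0.091,0.57,0.09,0.6],[0,0,0,-0.093,0.59,0.09,0.6],[0,0,0,-0.093,0.599,0.09,0.6]]'
python3 -m jog '[[0,0,0,0,0,0,0.6],[0,0,0,0,0,-0.02,0.6],[0,0,0,0,0,-0.05,0.6],[0,0,0,0,0,-0.05,0.6],[0,0,0,0,0,-0.05,0.6]]'
python3 - <<'E'
from h import *
snap("side","s2",(170,270,370,384),3)
snap("top","t2"); T=load("t2");m=cv2.inRange(cv2.cvtColor(T["frame"],cv2.COLOR_RGB2HSV),(55,120,60),(75,255,255))
E
```

```text
time: 4.73
eef_pos: [0.4801, 0.3692, 0.1709]
orientation: [0.997, 0.08, 0.0, -0.0]
force: [0.5, 0.0, -4.2]
opening: 0.0605
time: 5.15
eef_pos: [0.4808, 0.3643, 0.1201]
orientation: [0.997, 0.078, -0.002, 0.001]
force: [0.0, 0.5, -2.8]
opening: 0.0607
```

View pics/s2.png

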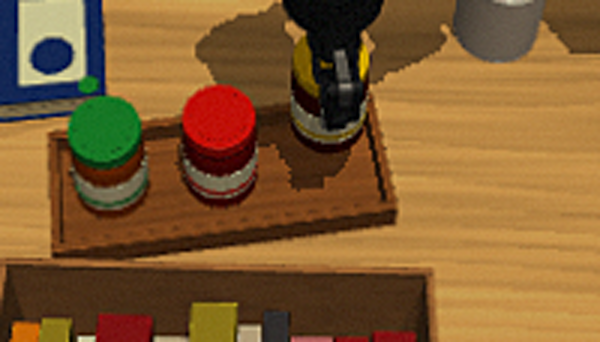

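The jar hangs upright over the tray's free end (crop ~(330,100)), clear of the red jar. Next I lower, release and rise.

```bash
python3 -m jog '[[0,0,0,0,0,-0.03,0.6],[0,0,0,0,0,-0.05,0.6],[0,0,0,0,0,-0.06,0.6],[0,0,0,0,0,-0.064,0.6],[0,0,0,0,0,-0.066,0.6],[0,0,0,0,0,-0.067,0.6],[0,0,0,0,0,-0.067,0.6],[0,0,0,0,0,-0.067,0.6]]'
python3 -m jog '[[0,0,0,0,0,0,0.2],[0,0,0,0,0,0,0.0],[0,0,0,0,0,0,0],[0,0,0,0,0,0,0],[0,0,0,0,0,0,0],[0,0,0,0,0,0,0],[0,0,0,0,0,0.02,0],[0,0,0,0,0,0.05,0],[0,0,0,0,0,0.09,0],[0,0,0,0,0,0.12,0],[0,0,0,0,-0.03,0.12,0],[0,0,0,0,-0.06,0.12,0],[0,0,0,0,-0.09,0.12,0],[0,0,0,0,-0.12,0.12,0],[0,0,0,0,-0.12,0.12,0]]'
python3 - <<'E'
from h import *
snap("side","s3",(170,225,370,375),3); T=snap("top","t3")
hsv=cv2.cvtColor(T["frame"],cv2.COLOR_RGB2HSV)
m=cv2.inRange(hsv,(22,120,90),(32,255,255)); n,l,st,ce=cv2.connectedComponentsWithStats(m)
for i in range(1,n):
    if 60<st[i,4]: print(st[i],ce[i].round(1),onz(T,ce[i],.108))
E
```

```text
time: 5.92
eef_pos: [0.4821, 0.3662, 0.0577]
orientation: [0.997, 0.078, 0.001, -0.0]
force: [-3.7, -3.4, 6.3]
opening: 0.0605
time: 7.17
eef_pos: [0.4813, 0.2421, 0.1744]
orientation: [0.997, 0.077, -0.0, 0.001]
force: [1.0, 0.5, 0.3]
opening: 0.0855
[  0  26   7  31 129] [ 2.  38.5] [1.0508 0.854  0.108 ]
[271  63  12  37 401] [276.6  81.7] [ 0.8851 -0.0793  0.108 ]
[205  66   7  35 178] [207.8  83. ] [0.879  0.1356 0.108 ]
[  6 139  49   7 323] [ 30.3 142.1] [0.6839 0.6934 0.108 ]
[278 144  14  14 154] [284.5 150.1] [ 0.6651 -0.1054  0.108 ]
[  0 171  57  12 536] [ 27.9 177.1] [0.5713 0.6868 0.108 ]
[116 209  18  10 117] [124.1 213.8] [0.464 0.368 0.108]
```

View pics/t3.png

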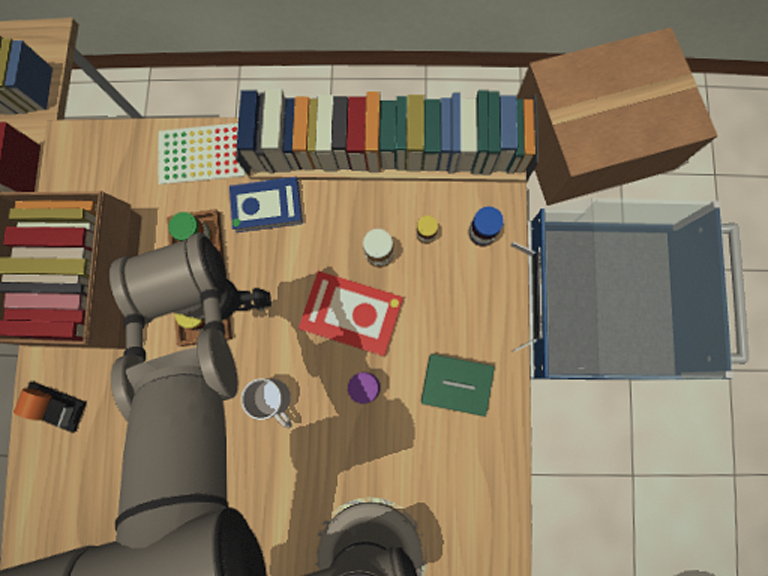

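The jar is out of the slot's way and in the tray at (188,322), partly hidden by the arm. The book lies at (352,313) as before, between the purple jar (363,387) and the white jar (378,243). Before nudging the book straight I need those two jars and the side clearances.

Run:
```python
from h import *
T=load("top0");S=load("side0")
def tri(a,b):
    o1,d1=ray(T,a);o2,d2=ray(S,b);A=np.c_[d1,-d2];s=np.linalg.lstsq(A,o2-o1,rcond=None)[0]
    p,q=o1+s[0]*d1,o2+s[1]*d2; return ((p+q)/2).round(4),round(np.linalg.norm(p-q),4)
f=lambda x,y:(x/1.5-.17,y/1.5-.17)
print("purple",tri(f(363,387),f(484,306)))
print("white",tri(f(378,243),f(343,297)))
print("smallyel",tri(f(427,228),f(325,275)))
# book corners side view
for p in((392,306),(449,320),(430,381),(364,376)): print("S book",onz(S,f(*p),.026))
for p in((318,272),(403,297),(387,354),(300,327)): print("T book",onz(T,f(*p),.026))
T3=load("t3")
hsv=cv2.cvtColor(T3["frame"],cv2.COLOR_RGB2HSV)
```

```text
purple (array([0.3438, 0.014 , 0.0998]), np.float64(0.0004))
white (array([ 0.6296, -0.0078,  0.0964]), np.float64(0.0016))
smallyel (array([ 0.6747, -0.1077,  0.0626]), np.float64(0.0043))
S book [ 0.529  -0.0535  0.026 ]
S book [ 0.4076 -0.0151  0.026 ]
S book [0.4516 0.1486 0.026 ]
S book [0.5804 0.1396 0.026 ]
T book [0.5825 0.122  0.026 ]
T book [ 0.5319 -0.06    0.026 ]
T book [ 0.4117 -0.0289  0.026 ]
T book [0.4643 0.1552 0.026 ]
```

```bash
python3 -m jog '[[0,0.1,0,-0.01,-0.03,0,1],[0,0.2,0,-0.03,-0.07,0,1],[0,0.3,0,-0.045,-0.11,0,1],[0,0.4,0,-0.06,-0.15,0,1],[0,0.4,0,-0.08,-0.19,0,1],[0,0.4,0,-0.09,-0.222,0,1],[0,0.4,0,-0.09,-0.222,0,1],[0,0.4,0,-0.09,-0.222,0,1],[0,0.4,0,-0.09,-0.222,-0.03,1],[0,0.4,0,-0.09,-0.222,-0.06,1],[0,0.4,0,-0.09,-0.222,-0.1,1],[0,0.4,0,-0.09,-0.222,-0.13,1],[0,0.4,0,-0.09,-0.222,-0.15,1],[0,0.4,0,-0.09,-0.222,-0.155,1],[0,0.4,0,-0.09,-0.222,-0.155,1]]'
```

```text
time: 8.52
eef_pos: [0.3912, 0.0256, 0.0184]
orientation: [0.977, 0.078, -0.199, -0.016]
force: [-0.4, -0.0, 1.3]
opening: -0.0
```

```bash
python3 -m jog '[[0,0,0,0.006,-0.006,0,1],[0,0,0,0.012,-0.006,0,1],[0,0,0,0.018,-0.006,0,1],[0,0,0,0.024,-0.006,0,1],[0,0,0,0.03,-0.006,0,1],[0,0,0,0.036,-0.006,0,1],[0,0,0,0.04,-0.006,0,1],[0,0,0,0.04,-0.006,0,1]]'
cat > book.py <<'E'
from h import *
def book(c,z=.026):
    hsv=cv2.cvtColor(c["frame"],cv2.COLOR_RGB2HSV)
    m=cv2.inRange(hsv,(0,120,60),(9,255,255))|cv2.inRange(hsv,(172,120,60),(180,255,255))
    o=np.array([ -1]); n,l,st,ce=cv2.connectedComponentsWithStats(m); P=[]
    for i in range(1,n):
        if st[i,4]>12:
            ys,xs=np.where(l==i); w0=onz(c,ce[i],z)
            if .33<w0[0]<.63 and -.34<w0[1]<.22: P+=[onz(c,q,z)[:2]*1000 for q in zip(xs,ys)]
    r=cv2.minAreaRect(np.array(P,np.float32)); return r,cv2.boxPoints(r).round(0).tolist()
if __name__=="__main__":
    import sys; n,f=sys.argv[1:3]; print(book(snap(n,f)))
E
python3 book.py side s4; python3 book.py top t4
```

```text
time: 9.18
eef_pos: [0.4319, 0.018, 0.0199]
orientation: [0.977, 0.077, -0.198, -0.015]
force: [-3.7, -0.9, 5.4]
opening: -0.0
(((522.0968017578125, 68.26544189453125), (209.18528747558594, 133.74322509765625), 79.13919067382812), [[437.0, -22.0], [568.0, -47.0], [607.0, 158.0], [476.0, 184.0]])
(((521.4169311523438, 56.74576950073242), (192.05279541015625, 129.92471313476562), 79.68956756591797), [[440.0, -26.0], [568.0, -49.0], [603.0, 140.0], [475.0, 163.0]])
```

```bash
python3 -m jog '[[0,0,0,-0.014,0,0,1],[0,0,0,-0.014,-0.014,0,1],[0,0,0,-0.014,-0.029,0,1],[0,0,0,-0.006,-0.029,0,1],[0,0,0,0.0,-0.029,0,1],[0,0,0,0.006,-0.029,0,1],[0,0,0,0.012,-0.029,0,1],[0,0,0,0.015,-0.029,0,1],[0,0,0,0.015,-0.029,0,1]]'
python3 book.py top t5
```

```text
time: 10.03
eef_pos: [0.4473, -0.0104, 0.0193]
orientation: [0.977, 0.077, -0.198, -0.015]
force: [-1.6, -0.7, 2.8]
opening: 0.0002
(((541.5897216796875, 134.05746459960938), (52.598812103271484, 131.5471954345703), 84.8385238647461), [[474.0, 114.0], [605.0, 102.0], [609.0, 154.0], [478.0, 166.0]])
```

```bash
python3 -m jog '[[0,0,0,-0.015,0,0,1],[0,0,0,-0.015,0,0.03,1],[0,-0.1,0,-0.015,0,0.07,1],[0,-0.2,0,-0.015,0.01,0.11,1],[0,-0.3,0,0.01,0.03,0.12,1],[0,-0.4,0,0.04,0.06,0.12,1],[0,-0.4,0,0.08,0.09,0.12,1],[0,-0.4,0,0.12,0.12,0.12,1],[0,-0.4,0,0.16,0.145,0.12,1],[0,-0.4,0,0.19,0.145,0.12,1],[0,-0.4,0,0.194,0.145,0.12,1],[0,-0.4,0,0.194,0.145,0.12,1],[0,-0.4,0,0.194,0.145,0.09,1],[0,-0.4,0,0.194,0.145,0.05,1],[0,-0.4,0,0.194,0.145,0.02,1],[0,-0.4,0,0.194,0.145,-0.005,1],[0,-0.4,0,0.194,0.145,-0.005,1]]'
python3 book.py top t6;python3 book.py side s6
```

```text
time: 11.5
eef_pos: [0.6356, 0.1338, 0.0087]
orientation: [0.997, 0.078, -0.005, -0.0]
force: [-1.7, -0.7, 0.2]
opening: -0.0002
(((534.2391357421875, 54.24678421020508), (170.6204833984375, 132.0858154296875), 84.94391632080078), [[461.0, -25.0], [593.0, -37.0], [608.0, 133.0], [476.0, 145.0]])
(((535.52734375, 76.01992797851562), (209.19113159179688, 131.48655700683594), 84.89959716796875), [[461.0, -22.0], [592.0, -34.0], [610.0, 174.0], [479.0, 186.0]])
```

```bash
python3 -m jog '[[0,0,0,-0.01,0,0,1],[0,0,0,-0.017,0,0,1],[0,0,0,-0.023,0,0,1],[0,0,0,-0.028,0,0,1],[0,0,0,-0.033,0,0,1],[0,0,0,-0.036,0,0,1],[0,0,0,-0.036,0,0,1],[0,0,0,-0.01,0,0,1],[0,0,0,0,0,0.02,1],[0,0,0,0,0.04,0.06,1],[0,0,0,0,0.08,0.1,1],[0,0,0,0,0.08,0.1,1]]'
python3 book.py top t7
```

```text
time: 12.6
eef_pos: [0.6403, 0.2157, 0.1162]
orientation: [0.997, 0.078, -0.0, -0.0]
force: [1.1, 0.3, -0.3]
opening: -0.0002
(((527.0928344726562, 61.026947021484375), (191.61878967285156, 131.76719665527344), 89.28385162353516), [[460.0, -34.0], [592.0, -36.0], [594.0, 156.0], [462.0, 158.0]])
```

```bash
python3 -m jog '[[0,0,0.12,-0.02,0,0,0.4],[0,0,0.24,-0.05,0,0,0.4],[0,0,0.36,-0.08,-0.01,0,0.4],[0,0,0.48,-0.112,-0.02,0,0.4],[0,0,0.6,-0.112,-0.02,0,0.4],[0,0,0.72,-0.112,-0.02,0,0.4],[0,0,0.84,-0.112,-0.02,0,0.4],[0,0,0.96,-0.112,-0.02,0,0.4],[0,0,1.08,-0.112,-0.02,0,0.4],[0,0,1.2,-0.112,-0.02,0,0.4],[0,0,1.32,-0.112,-0.02,0,0.4],[0,0,1.41,-0.112,-0.02,0,0.4],[0,0,1.41,-0.112,-0.02,0,0.4],[0,0,1.41,-0.112,-0.02,-0.04,0.4],[0,0,1.41,-0.112,-0.02,-0.08,0.4],[0,0,1.41,-0.112,-0.02,-0.1,0.4],[0,0,1.41,-0.112,-0.02,-0.106,0.4],[0,0,1.41,-0.112,-0.02,-0.106,0.4]]'
python3 -c "
from h import *
from scipy.spatial.transform import Rotation as R
s=get_state();print(R.from_quat(s['orientation']).as_matrix().round(3),s['eef_pos'],s['qpos'])"
```

```text
time: 14.15
eef_pos: [0.527, 0.1937, 0.0065]
orientation: [0.709, 0.705, -0.002, -0.001]
force: [0.5, -0.2, -0.2]
opening: 0.0517
[[ 0.006  1.    -0.004]
 [ 1.    -0.006 -0.001]
 [-0.001 -0.004 -1.   ]] [0.52696671 0.19370941 0.00651234] [ 2.15840548e-01  6.77190527e-01  1.66258654e+00 -1.98771832e-04
  8.06325883e-01  2.21989566e-01]
```

```bash
python3 -m jog '[[0,0,0,0,-0.015,0,0.4],[0,0,0,0,-0.025,0,0.4],[0,0,0,0,-0.035,0,0.4],[0,0,0,0,-0.047,0,0.4],[0,0,0,0,-0.06,0,0.4],[0,0,0,0,-0.075,0,0.4],[0,0,0,0,-0.09,0,0.4],[0,0,0,0,-0.105,0,0.4],[0,0,0,0,-0.12,0,0.4],[0,0,0,0,-0.135,0,0.4],[0,0,0,0,-0.15,0,0.4],[0,0,0,0,-0.165,0,0.4],[0,0,0,0,-0.18,0,0.4],[0,0,0,0,-0.195,0,0.4],[0,0,0,0,-0.21,0,0.4],[0,0,0,0,-0.22,0,0.4],[0,0,0,0,-0.22,0,0.4]]'
python3 book.py top t8;python3 book.py side s8
```

```text
time: 15.57
eef_pos: [0.5287, -0.0281, 0.009]
orientation: [0.709, 0.705, 0.0, 0.001]
force: [-0.0, -0.5, 0.7]
opening: 0.0513
(((527.5650634765625, -152.1453857421875), (153.35765075683594, 131.81793212890625), 89.74307250976562), [[461.0, -229.0], [593.0, -229.0], [594.0, -76.0], [462.0, -75.0]])
(((528.3406982421875, -121.43195343017578), (213.8356475830078, 129.23463439941406), 89.15796661376953), [[462.0, -227.0], [591.0, -229.0], [595.0, -15.0], [465.0, -14.0]])
```

```bash
python3 -m jog '[[0,0,0,0,-0.012,0,0.4],[0,0,0,0.001,-0.024,0,0.4],[0,0,0,0.001,-0.036,0,0.4],[0,0,0,0.002,-0.048,0,0.4],[0,0,0,0.002,-0.06,0,0.4],[0,0,0,0.003,-0.072,0,0.4],[0,0,0,0.003,-0.084,0,0.4],[0,0,0,0.004,-0.096,0,0.4],[0,0,0,0.004,-0.108,0,0.4],[0,0,0,0.004,-0.12,0,0.4],[0,0,0,0.004,-0.132,0,0.4],[0,0,0,0.004,-0.144,0,0.4],[0,0,0,0.004,-0.156,0,0.4],[0,0,0,0.004,-0.168,0,0.4],[0,0,0,0.004,-0.18,0,0.4],[0,0,0,0.004,-0.19,0,0.4],[0,0,0,0.004,-0.2,0,0.4],[0,0,0,0.004,-0.205,0,0.4],[0,0,0,0.004,-0.205,0,0.4]]'
python3 - <<'E'
from h import *
s=camera("side");w=camera("wrist");t=camera("top")
a=cv2.resize(s["frame"][90:250,190:350],(400,400),interpolation=2);b=cv2.resize(t["frame"][120:280,270:430],(400,400),interpolation=2)
cv2.imwrite("pics/p9.png",np.hstack([a,b])[:,:,::-1])
E
```

```text
time: 17.25
eef_pos: [0.5324, -0.2325, 0.0084]
orientation: [0.709, 0.705, -0.0, 0.001]
force: [-0.2, 0.6, -0.3]
opening: 0.0514
```

View pics/p9.png

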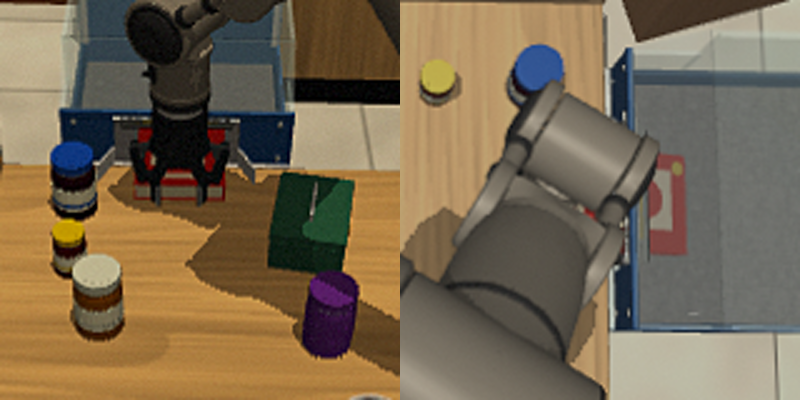

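The book's front is through the flap (right half, (645–685,155–255)), straight and centred. I continue vertically, then tilt.

```bash
python3 -m jog '[[0,0,0,0,-0.008,0,0.4],[0,0,0,0,-0.016,0,0.4],[0,0,0,0,-0.024,0.002,0.4],[0,0,0,0,-0.032,0.005,0.4],[0,0,0,0,-0.038,0.01,0.4],[-0.12,0,0,0,-0.04,0.012,0.4],[-0.24,0,0,0,-0.04,0.012,0.4],[-0.36,0,0,0,-0.04,0.012,0.4],[-0.48,0,0,0,-0.04,0.012,0.4],[-0.6,0,0,0,-0.04,0.012,0.4],[-0.72,0,0,0,-0.04,0.012,0.4],[-0.85,0,0,0,-0.04,0.012,0.4],[-0.85,0,0,0,-0.04,0.012,0.4],[-0.85,0,0,0,-0.04,0.012,0.4],[-0.85,0,0,0,-0.04,0.012,0.4]]'
python3 - <<'E'
from h import *
from scipy.spatial.transform import Rotation as R
st=get_state();print(R.from_quat(st['orientation']).as_matrix().round(3),st['eef_pos'],st['qpos'].round(2) if hasattr(st['qpos'],'round') else st['qpos'])
s=camera("side");t=camera("top");w=camera("wrist")
a=cv2.resize(s["frame"][90:250,190:350],(400,400),interpolation=2);b=cv2.resize(t["frame"][120:280,270:430],(400,400),interpolation=2)
cv2.imwrite("pics/p10.png",np.hstack([a,b])[:,:,::-1])
E
```

```text
time: 18.65
eef_pos: [0.5684, -0.2473, 0.0511]
orientation: [0.666, 0.644, -0.286, 0.245]
force: [-0.7, 0.2, -0.0]
opening: 0.0511
[[ 0.007  0.998 -0.065]
 [ 0.717 -0.05  -0.695]
 [-0.697 -0.042 -0.716]] [ 0.5683709  -0.24725076  0.05105193] [-0.18  0.78  1.6  -1.    0.98  0.53]
```

View pics/p10.png

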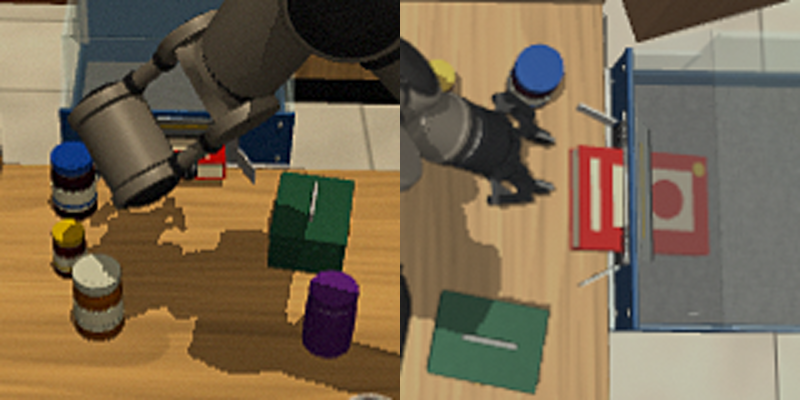

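The arm's joint 4 hit its −1 rad limit, so 49° of tilt is too much and the TCP drifted off the book to (0.568,−0.247,0.051). The book stayed put, about 60% in. A tilt of about 37° should fit and still clears the lintel. I back off and re-pose.

```bash
python3 -m jog '[[0.1,0,0,0,0.02,0.02,0.6],[0.21,0,0,0,0.04,0.04,0.8],[0.21,0,0,0,0.05,0.04,1],[0.21,0,0,0,0.05,0.04,1],[0.21,0,0,0,0.05,0.04,1],[0.21,0,0,0,0.05,0.04,1],[0.21,0,0,0,0.05,0.04,1]]'
cat > st.py <<'E'
from h import *
from scipy.spatial.transform import Rotation as R
st=get_state();print(R.from_quat(st['orientation']).as_matrix().round(3).tolist(),np.round(st['eef_pos'],4),np.round(st['qpos'],2),np.round(st['force'],1))
E
python3 st.py
```

```text
time: 19.38
eef_pos: [0.5655, -0.1983, 0.0893]
orientation: [0.688, 0.67, -0.219, 0.172]
force: [0.6, -0.2, 1.0]
opening: 0.0002
[[0.006, 0.997, -0.071], [0.847, -0.042, -0.53], [-0.532, -0.057, -0.845]] [ 0.5655 -0.1983  0.0893] [-0.18  0.66  1.56 -0.69  1.    0.25] [ 0.6 -0.2  1. ]
```

```bash
python3 -m jog '[[-0.09,0,0,-0.02,-0.02,-0.01,1],[-0.09,0,0,-0.034,-0.05,-0.03,1],[-0.09,0,0,-0.034,-0.05,-0.06,1],[-0.09,0,0,-0.034,-0.05,-0.073,1],[-0.09,0,0,-0.034,-0.05,-0.073,1],[-0.09,0,0,-0.034,-0.05,-0.073,1]]'
python3 st.py
python3 - <<'E'
from h import *
c=snap("top","t11",(300,140,400,240),5)
E
```

```text
time: 19.88
eef_pos: [0.5319, -0.2479, 0.0164]
orientation: [0.679, 0.66, -0.249, 0.203]
force: [-0.6, -0.5, 0.0]
opening: -0.0001
[[0.005, 0.998, -0.07], [0.796, -0.046, -0.603], [-0.605, -0.053, -0.794]] [ 0.5319 -0.2479  0.0164] [-0.24  0.76  1.7  -0.94  0.84  0.49] [-0.6 -0.5  0. ]
```

View pics/t11.png

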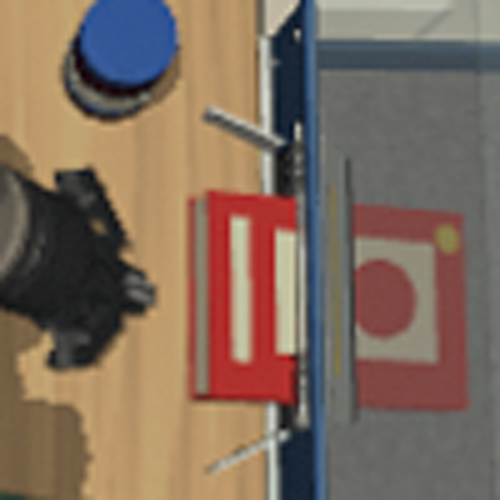

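The view shows the book straight, tipped with its back end raised (crop x≈195–208). The finger tip is centred behind it at (140,295).

```bash
python3 -m jog '[[0,0,0,0,-0.01,0,1],[0,0,0,0,-0.02,0,1],[0,0,0,0,-0.027,0,1],[0,0,0,0,-0.034,0,1],[0,0,0,0,-0.041,0,1],[0,0,0,0,-0.048,0,1],[0,0,0,0,-0.055,0,1],[0,0,0,0,-0.062,-0.001,1],[0,0,0,0,-0.062,-0.001,1]]'
python3 st.py; python3 -c "
from h import *
c=snap('top','t12',(300,140,400,240),5)"
```

```text
time: 20.68
eef_pos: [0.5324, -0.3114, 0.0167]
orientation: [0.68, 0.659, -0.248, 0.204]
force: [0.1, -0.7, 0.1]
opening: -0.0001
[[0.008, 0.998, -0.069], [0.795, -0.048, -0.604], [-0.606, -0.05, -0.794]] [ 0.5324 -0.3114  0.0167] [-0.35  0.77  1.67 -0.97  0.8   0.42] [ 0.1 -0.7  0.1]
```

View pics/t12.png

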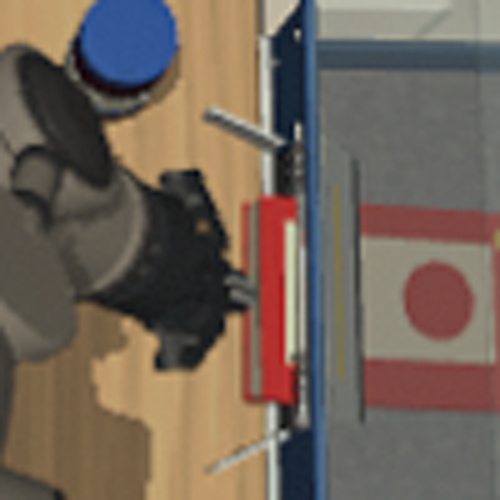

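Working well: the book is straight, with about 20 mm of its back end left on the sill. Final push.

```bash
python3 -m jog '[[0.01,0,0,0,-0.006,-0.001,1],[0.02,0,0,0,-0.012,-0.002,1],[0.02,0,0,0,-0.018,-0.003,1],[0.02,0,0,0,-0.024,-0.003,1],[0.02,0,0,0,-0.027,-0.003,1],[0.02,0,0,0,-0.027,-0.003,1],[0.02,0,0,0,-0.027,-0.003,1]]'
python3 st.py; python3 -c "
from h import *
c=snap('top','t13',(300,140,420,240),5)"
```

```text
time: 21.32
eef_pos: [0.5326, -0.3372, 0.0138]
orientation: [0.682, 0.662, -0.241, 0.197]
force: [-0.5, -0.6, 0.3]
opening: -0.0003
[[0.007, 0.998, -0.068], [0.808, -0.046, -0.588], [-0.59, -0.051, -0.806]] [ 0.5326 -0.3372  0.0138] [-0.4   0.78  1.65 -0.95  0.77  0.35] [-0.5 -0.6  0.3]
```

View pics/t13.png

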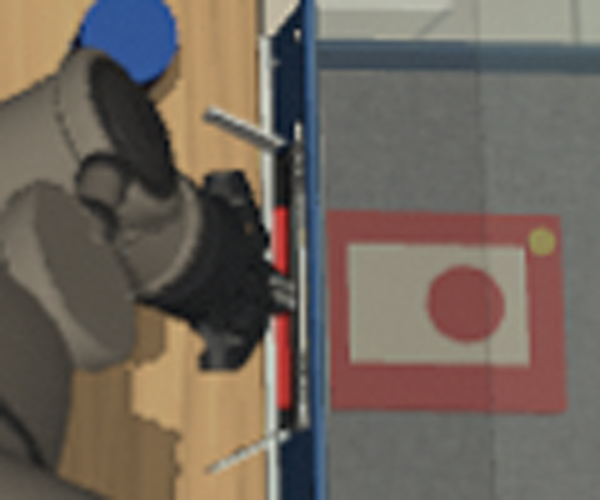

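```bash
python3 -c "
from h import *
c=load('t13')
for p in((563,310),(273,310),(290,310)):
  for z in(-.014,-.03,.02): print(p,z,onz(c,(300+p[0]/5-.4,140+p[1]/5-.4),z))"
```

```text
(563, 310) -0.014 [ 0.5336 -0.5308 -0.014 ]
(563, 310) -0.03 [ 0.5359 -0.5371 -0.03  ]
(563, 310) 0.02 [ 0.5287 -0.5176  0.02  ]
(273, 310) -0.014 [ 0.5303 -0.3396 -0.014 ]
(273, 310) -0.03 [ 0.5325 -0.3433 -0.03  ]
(273, 310) 0.02 [ 0.5255 -0.3318  0.02  ]
(290, 310) -0.014 [ 0.5305 -0.3507 -0.014 ]
(290, 310) -0.03 [ 0.5327 -0.3546 -0.03  ]
(290, 310) 0.02 [ 0.5257 -0.3426  0.02  ]
```

The book's edges at platform height read y −0.340 to −0.531, 191 mm apart, so it has dropped flat. I draw back.

```bash
python3 -m jog '[[0,0,0,0,0.02,0,1],[0,0,0,0,0.04,0,1],[0,0,0,0,0.07,0.01,1],[0.1,0,0,0,0.1,0.04,1],[0.2,0,0,0,0.13,0.08,1],[0.3,0,0,-0.03,0.16,0.12,1],[0.4,0,0,-0.06,0.18,0.15,1],[0.5,0,0,-0.1,0.2,0.17,1],[0.6,0,0,-0.13,0.22,0.18,1],[0.6,0,0,-0.15,0.25,0.18,1],[0.6,0,0,-0.15,0.28,0.18,1],[0.6,0,0,-0.15,0.28,0.18,1],[0.6,0,0,-0.15,0.28,0.18,1],[0.6,0,0,-0.15,0.28,0.18,1],[0.6,0,0,-0.15,0.28,0.18,1]]'
python3 - <<'E'
from h import *
t=camera("top");s=camera("side")
np.savez("pics/tf.npz",**{k:np.array(v) for k,v in t.items()});np.savez("pics/sf.npz",**{k:np.array(v) for k,v in s.items()})
r=lambda f,w,h:cv2.resize(f,(w,h),interpolation=2)
A=np.vstack([r(t["frame"][120:240,270:430],400,300),r(s["frame"][110:200,190:310],400,300)])
B=np.vstack([r(t["frame"],400,300),r(s["frame"],400,300)])
cv2.imwrite("pics/fin.png",np.hstack([A,B])[:,:,::-1])
E
```

```text
time: 22.62
eef_pos: [0.3834, -0.0574, 0.1936]
orientation: [0.709, 0.704, -0.035, -0.013]
force: [-0.1, -0.6, 0.5]
opening: 0.0003
```

View pics/fin.png

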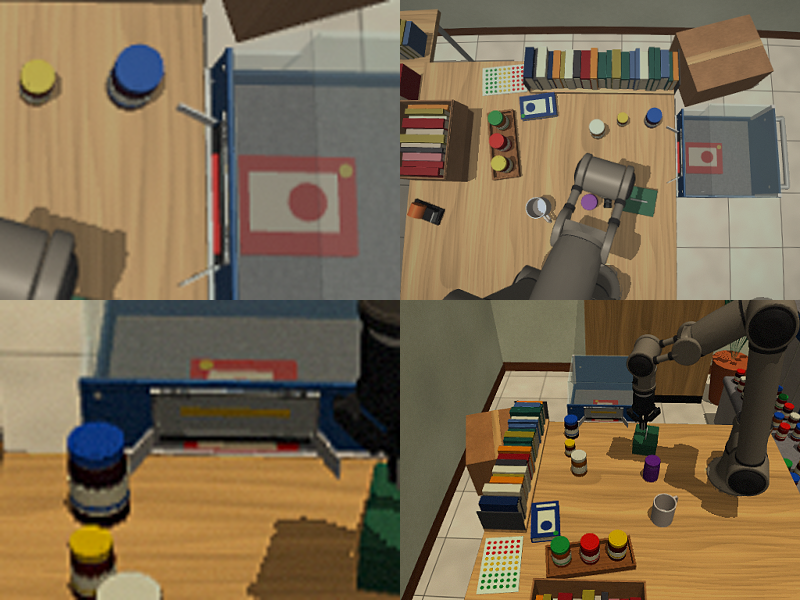

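The book lies flat on the platform at top-left crop (295,205). The flap panel hangs down, with a red strip of the book visible under it. The three jars stand in the tray and everything else is in place. Now I check the flap stripe against the first picture, and the positions of the jar, book and other things.

Run:
```python
from h import *
A=load("side0");B=load("sf");T0=load("top0");T=load("tf")
for c in(A,B):
    f=c["frame"][125:165,225:300]; h=cv2.cvtColor(f,cv2.COLOR_RGB2HSV)
    m=cv2.inRange(h,(18,110,60),(34,255,255)); m[:,:]=m; ys,xs=np.where(m[:22,20:]>0)
    print("stripe",len(ys),ys.mean().round(2)+125,xs.mean().round(2)+245,ys.min()+125,ys.max()+125)
    print("col270",[tuple(int(v) for v in f[i,50]) for i in range(8,36,1)])
def lid(c,lo,hi,z):
    m=cv2.inRange(cv2.cvtColor(c["frame"],cv2.COLOR_RGB2HSV),lo,hi); n,l,st,ce=cv2.connectedComponentsWithStats(m)
    return [tuple(onz(c,ce[i],z)[:2]) for i in range(1,n) if 100<st[i,4]<420 and 110<ce[i][0]<335 and ce[i][1]>130]
print("yellow",lid(T,(22,120,120),(32,255,255),.108))
for c in(T0,T): print("g",lid(c,(55,120,60),(75,255,255),.108),"r",lid(c,(0,150,120),(8,255,255),.108),"b",lid(c,(108,150,80),(122,255,255),.1))
d=cv2.absdiff(T0["frame"],T["frame"]).max(2)
print("white diff",d[150:175,242:262].mean(),"mug(shadow?)",d[248:285,158:200].mean(),"bluebook",d[118:155,152:203].mean())
# book edges in top: red rows
h=cv2.cvtColor(T["frame"],cv2.COLOR_RGB2HSV)
m=(cv2.inRange(h,(0,60,60),(9,255,255))|cv2.inRange(h,(170,60,60),(180,255,255)))[:,345:420]
n,l,st,ce=cv2.connectedComponentsWithStats(m)
for i in range(1,n):
    if st[i,4]>20:
        x,y,w,hh,a=st[i];print("red",st[i],onz(T,(345+x-.5,y+hh/2),-.014),onz(T,(345+x+w-.5,y+hh/2),-.014))
```

```text
stripe 95 143.43 259.05 142 146
col270 [(88, 88, 84), (57, 72, 86), (18, 49, 80), (15, 23, 34), (42, 46, 45), (48, 46, 37), (33, 34, 30), (60, 56, 50), (60, 58, 54), (68, 58, 45), (88, 62, 0), (78, 57, 0), (68, 58, 35), (57, 55, 53), (58, 57, 51), (61, 57, 52), (57, 57, 47), (53, 51, 43), (18, 20, 16), (5, 6, 10), (40, 35, 32), (57, 54, 50), (102, 98, 90), (157, 142, 124), (150, 107, 54), (173, 124, 59), (171, 121, 62), (168, 120, 61)]
stripe 96 141.89 258.84 128 145
col270 [(123, 56, 49), (62, 71, 83), (11, 48, 81), (15, 25, 34), (43, 47, 46), (47, 48, 42), (32, 31, 28), (56, 58, 47), (59, 56, 50), (70, 60, 49), (93, 68, 0), (87, 64, 12), (66, 58, 32), (59, 55, 55), (59, 57, 50), (62, 56, 50), (61, 61, 53), (55, 55, 45), (19, 21, 20), (8, 0, 0), (65, 5, 2), (111, 10, 7), (131, 81, 74), (153, 149, 128), (152, 110, 56), (177, 129, 64), (172, 121, 61), (167, 122, 60)]
yellow [(np.float64(0.6657), np.float64(-0.1058)), (np.float64(0.4804), np.float64(0.3647))]
g [(np.float64(0.658), np.float64(0.3917))] r [(np.float64(0.568), np.float64(0.3799)), (np.float64(0.4836), np.float64(0.0151))] b [(np.float64(0.6793), np.float64(-0.2285))]
g [(np.float64(0.6581), np.float64(0.3918))] r [(np.float64(0.568), np.float64(0.38))] b [(np.float64(0.6793), np.float64(-0.2286))]
white diff 1.49 mug(shadow?) 1.6312741312741312 bluebook 1.5098039215686274
red [  9 181   5  41 139] [ 0.5306 -0.3373 -0.014 ] [ 0.5309 -0.3537 -0.014 ]
red [  20  182   49   41 1018] [ 0.5279 -0.3733 -0.014 ] [ 0.5307 -0.535  -0.014 ]
red [ 40 193  16  16 196] [ 0.534  -0.4392 -0.014 ] [ 0.5349 -0.4921 -0.014 ]
```

The checks agree. The flap's pixel column matches the shut picture, the jar is within 3 mm of the free place, nothing else moved and the robot is clear. I hand the job in.

```bash
python3 -c "
from plant import *
print(finish_job()); print(get_state()['time'])"
```

```text
the job is handed in; nothing more can be done
None
the job is handed in; nothing more can be done
```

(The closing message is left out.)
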